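# Put the spare hinge pin away, thread the long one and hold it

### The arm

A 6-joint arm with a two-finger parallel gripper is mounted at the origin on the work surface; the furniture and walls round the work are solid. World frame = base frame: x ahead of the robot, y to its left, z up, the work surface at z = 0. Lengths are in m, angles in rad, forces in N, time in s.
With the tool pointing down it reaches from about 0.325 to 0.9 m from the base axis. Payload 6.1 kg.
Tool frame: the origin (TCP) lies midway between the tips of the shut fingers; the grasp point (between the pads) lies 19 mm behind it; z points along the fingers, y is the line along which they close (so a half turn about z gives the same grasp; the last joint's range is limited). The gripper opens to 85 mm and grips with 20 to 120 N. Pads are 22 mm wide; open, the fingers measure 114 mm over their backs; the gripper's body (76 mm by 85 mm) begins 54 mm behind the grasp point. The pads swing forward as they close: fully open they stand 13 mm farther back than shut.
Start: joints at [1.13, 0.22, 1.526, -0, 1.395, -0.126], TCP at [0.194, 0.594, 0.231] pointing down, gripper open.
Joint ranges: [-2.98, 2.98], [-0.91, 2.08], [0.09, 2.57], [-1.24, 4.39], [0.2, 2.65], [-2.68, 2.68]. Speed limits (rad/s): [2.57, 2.57, 3.01, 3.14, 3.14, 3.14].

### API

Orientations are given as [roll, pitch, yaw] about the fixed x, y, z axes, in that order (R = Rz(yaw) Ry(pitch) Rx(roll)).
In Python, from plant import movep, move_l, set_joints, gripper_to, hold, inverse_kinematics, observe, get_image, get_calibration, Unreachable, job_done gives the robot as it stands. Calls block until the motion is done:
- movep(position, orientation): joint-space move of the TCP to a pose.
- move_l(position, feed=0.15, rotation=None, max_force=None): straight line of the TCP; rotation=None keeps the orientation; feed is the mean speed in m/s. With max_force (N) it stops when the force on the tool has changed by that much, and returns True; else False.
- set_joints(angles): joint-space move.
- gripper_to(opening, f_grip=None): finger opening in m; f_grip is the grip in N (None keeps the last); returns when the fingers have stopped.
- hold(seconds).
- inverse_kinematics(position, orientation): joint angles nearest the present ones, or None.
- observe(): the state.
- get_image(name): name is "scene" or "top" or "wrist"; returns (picture, depth): 480x640x3 uint8, red, green, blue; 480x640 float32, m along the optical axis (not along the pixel's ray), 0 where there is no reading.
- get_calibration(name): a dict with "intrinsics" (3x3 intrinsics, pixels), "world_from_camera" (4x4, takes a point from camera to world coordinates). Camera axes: x right, y down, z forward; pixel columns grow to the right and rows downward; lengths in m; the calibration is good to about 2 mm. A picture is of the moment at which its call begins: read the wrist's pose just before it. get_calibration takes no time and is no camera call; for the wrist camera it gives the pose at the moment of the call.
A pose or a line that the arm cannot do raises Unreachable and nothing moves.
- job_done(): hands the job in; it is judged then, once.
The state is a dict: "time_s": time; "q": joint angles; "joint_velocities": joint speeds; "joint_torque": joint torques, N m; "eef_pos": TCP position; "tcp_rot": TCP orientation; "ft_force": force on the tool from outside, world axes, zero at the start; "torque": the same for the moment, N m; "opening": finger opening in m; "grasp_force": force on a finger pad.
Only numpy, scipy, OpenCV 4.12 (cv2) and the standard library are available. Lean on these libraries where they do the work, as an engineer would, in place of code of your own. Each camera call takes 0.05 s, during which the arm holds its last target. There are 200 camera calls.

### The job

Two look-alike tabbed hinge pins lie mixed up on the bench, each with its own stand. First lay the shorter pin across both saddles of its matching stand, the one with the saddles set close together, and let go of it. Then take the longer pin by its tab, thread it from the left through the near bushing and on through the far bushing of the hinge base until its tip stands about 15 mm out of the far side, and finish still holding it there by the tab, not jammed, so that I can fit the clip; leave the tape, the screwdriver and the heatsink alone.

Things in the scene. Friction and masses are not known exactly. Their poses are not given: they have to be found in the camera images.
- pin_short: shorter plain steel pin, loose, about 0.06 kg: round shank 14 mm in diameter, 80 mm long along its y axis; at its +y end a flat tab 20 mm wide (x), 26 mm long (y), 14 mm thick (z), so it does not roll; 106 mm in all. Origin under the middle of the shank, 7 mm below its axis; z up as it lies. Starts on the bench, tab to the left (world +y, within 0.25 rad)
- pin_short_tip (a point): centre of the short pin's free end, on the shank's axis; the last 5 mm of the shank taper to 8 mm diameter
- pin_short_mid (a point): middle of the short pin's shank, on its axis, 40 mm from the tip
- pin_short_tab (a point): centre of the short pin's tab, 53 mm from the middle of the shank
- pin_long: longer plain steel pin, loose, about 0.09 kg: as the short one (14 mm shank, tab 20 x 26 x 14 mm at its +y end), but the shank is 134 mm long, 160 mm in all. Origin under the middle of the shank, 7 mm below its axis; z up as it lies. Starts on the bench, tab to the left (world +y, within 0.25 rad). The pins may have changed places
- pin_long_tip (a point): centre of the long pin's free end, on the shank's axis; the last 5 mm taper to 8 mm diameter
- pin_long_tab (a point): centre of the long pin's tab, 80 mm from the middle of the shank and 147 mm from the tip
- hinge_base: fixed; dark plate 76 (x) x 124 (y) x 8 mm with two upright blocks, 40 mm wide (x), 22 mm thick (y), tops 64 mm above the bench, centred at y = +35 (near, left) and -35 mm (far), 48 mm apart. Both have a 17 mm bore along y at x = 0, 40 mm above the bench; a brass flange 26 mm across stands 3 mm out of each +y face. Origin under the middle, on the bench; turned by up to 0.2 rad
- bush_near (a point): centre of the near bushing's entry mouth, at y = +49 mm in the hinge base, 40 mm above the bench: the pin enters here, moving along the base's -y
- bush_far (a point): centre of the far bushing's exit, at y = -46 mm in the hinge base, 40 mm above the bench: the tip comes out here
- stand_short: short pin's stand, fixed: base 46 x 80 x 6 mm, two notched aluminium saddles 6 mm thick, 31 mm high, at y = +28 and -28 mm. A pin lies across both along the stand's y; the notches are about 24 mm wide at the top, 16 mm at the floor, which is 15 mm above the bench (pin axis at 22 mm). Origin under the middle, on the bench; turned by up to 0.12 rad
- stand_short_seat (a point): where the middle of the short pin's shank belongs, midway between the two saddles, 22 mm above the bench; the tip and the tab then stand clear beyond the saddles
- stand_long: the long pin's stand, fixed: as the other, but base 134 mm long and saddles 110 mm apart (too far for the short pin). It stays empty. The two stands may have changed places
- tape: bystander: roll of black tape, 59 mm across, 19 mm high, on the right near the blue drawer cabinet and the raised white shelf (pass over these with the fingertips 0.33 m or more above the bench); origin under its centre
- driver: bystander: screwdriver with red handle, 195 mm long, lying; origin under its middle
- heatsink: bystander: finned heatsink 41 x 80 x 24 mm; origin under its middle

How it is judged:
On the way, in this order (a step that is already met when the one before it is completed fails the run):
1. the short pin lies across both saddles of the short stand, let go (x of pin_short_mid in the frame of stand_short between -0.005 and 0.005 m and y of pin_short_mid in the frame of stand_short between -0.009 and 0.009 m and z of pin_short_mid in the frame of stand_short between 0.018 and 0.026 m and angle between the y axis of pin_short and the y axis of stand_short, either way round below 0.12 rad and contact force between the fingers and pin_short below 0.2 N and linear speed of pin_short below 0.03 m/s), for 0.2 s.
2. the long pin is through the near bushing, its tip in the gap before the far one (x of pin_long_tip in the frame of hinge_base between -0.004 and 0.004 m and z of pin_long_tip in the frame of hinge_base between 0.036 and 0.044 m and angle between the y axis of pin_long and the y axis of hinge_base, either way round below 0.07 rad and y of pin_long_tip in the frame of hinge_base between -0.023 and 0.023 m), for 0.1 s.
At the end, for the whole second after the job is handed in: Short pin let go in the short stand: shank middle within 5 mm sideways, 9 mm lengthwise, 4 mm in height, 0.12 rad. Long pin through both bushings, tip 3 to 29 mm out and within 4 mm of the axis, 0.07 rad, still, gripped at the tab with over 3 N, under 20 N between pin and base (all of step 1 and x of pin_long_tip in the frame of hinge_base between -0.004 and 0.004 m and z of pin_long_tip in the frame of hinge_base between 0.036 and 0.044 m and angle between the y axis of pin_long and the y axis of hinge_base, either way round below 0.07 rad and y of pin_long_tip in the frame of hinge_base between -0.075 and -0.049 m and contact force between the fingers and pin_long above 3 N and y of the grasp point in the frame of pin_long above 0.06 m and contact force between pin_long and hinge_base below 20 N and linear speed of pin_long below 0.02 m/s); the arm keeps its last pose, push and grip.
It fails at once if the tape is pushed away (more than 40 mm) (distance of tape from where it was at the start of the episode above 0.04 m).
It fails at once if the screwdriver is pushed away (more than 40 mm) (distance of driver from where it was at the start of the episode above 0.04 m).
It fails at once if the heatsink is pushed away (more than 40 mm) (distance of heatsink from where it was at the start of the episode above 0.04 m).
It also fails if it takes over 61 s, if anything falls off the work surface, if the arm or the gripper's body presses on something with over 40 N, if the wrist force passes 120 N, or if a joint passes its speed limit or range.

## Working session

There is one attempt and no reset: what is moved stays moved. The work goes in short steps, each a Python script; the robot and the scene stay as the last script left them, time stands still between calls to the robot, and variables do not carry over. Pictures are saved under pics/ and viewed, at most 10 in all, crops included, and the job is handed in when it is done.

```bash
mkdir -p pics; ls; python3 - <<'E'
from plant import *
import cv2,numpy as np
np.set_printoptions(precision=4,suppress=True)
o=observe();print(o["time_s"],o["eef_pos"],o["tcp_rot"],o["opening"])
for n in("top","scene","wrist"):
    im,d=get_image(n);c=get_calibration(n);print(n,c["intrinsics"],c["world_from_camera"],(d>0).mean())
    cv2.imwrite(f"pics/{n}0.png",im[:,:,::-1]);np.savez(f"{n}0.npz",im=im,d=d,K=c["intrinsics"],T=c["world_from_camera"])
E
```

```text
pics
0.0 [0.1932 0.5937 0.2302] [-3.1396 -0.0003  2.8268] 0.08542028146592359
top [[611.2573   0.     312.3062]
 [  0.     611.2573 239.4175]
 [  0.       0.       1.    ]] [[-0.1975 -0.9286  0.3142  0.1618]
 [-0.9803  0.19   -0.0548  0.1729]
 [-0.0088 -0.3188 -0.9478  1.1176]
 [ 0.      0.      0.      1.    ]] 0.995927734375
scene [[546.6563   0.     328.7112]
 [  0.     546.6563 237.5831]
 [  0.       0.       1.    ]] [[-0.5862 -0.3873  0.7116 -0.1637]
 [-0.8101  0.2711 -0.5198  0.6031]
 [ 0.0084 -0.8812 -0.4727  0.4985]
 [ 0.      0.      0.      1.    ]] 0.98697265625
wrist [[390.5237   0.     320.5969]
 [  0.     390.5237 241.9589]
 [  0.       0.       1.    ]] [[ 0.3094  0.9066  0.2869  0.1193]
 [ 0.9509 -0.2941 -0.096   0.6172]
 [-0.0026  0.3025 -0.9531  0.3731]
 [ 0.      0.      0.      1.    ]] 0.9958626302083333
```

View pics/top0.png

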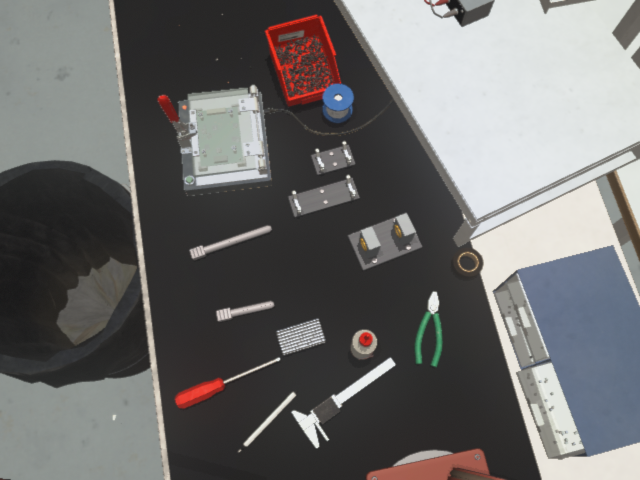

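View pics/scene0.png

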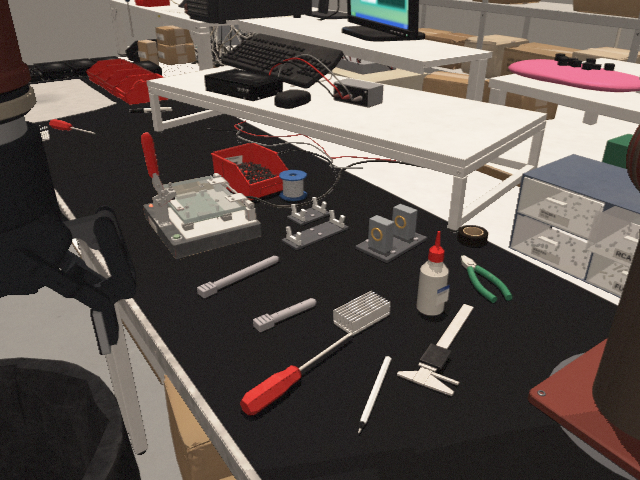

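The top view shows the long pin (tab at 197,252; tip 270,229), the short pin (tab 223,315; tip 273,304), the short stand (333,157), the long stand (324,197), the hinge base (385,240) and the tape (467,262). The scene view agrees with this layout. Next I get coarse positions from it.

```bash
cat > h.py <<'E'
from plant import *
import cv2,numpy as np
np.set_printoptions(precision=4,suppress=True)
def shot(n,tag):
    c=get_calibration(n);im,d=get_image(n)
    cv2.imwrite(f"pics/{n}{tag}.png",im[:,:,::-1]);np.savez(f"{n}{tag}.npz",im=im,d=d,K=c["intrinsics"],T=c["world_from_camera"])
class V:
    def __init__(s,f):
        a=np.load(f+".npz");s.im,s.d,s.K,s.T=a["im"],a["d"],a["K"],a["T"]
        v,u=np.mgrid[:480,:640]
        r=np.stack([(u-s.K[0,2])/s.K[0,0],(v-s.K[1,2])/s.K[1,1],np.ones(u.shape)],-1)
        s.P=(r*s.d[...,None])@s.T[:3,:3].T+s.T[:3,3]   # world point of each pixel
        s.P[s.d==0]=np.nan
        s.r=r@s.T[:3,:3].T
    def plane(s,u,v,z):                                # ray of pixel onto height z
        d=s.T[:3,:3]@np.array([(u-s.K[0,2])/s.K[0,0],(v-s.K[1,2])/s.K[1,1],1]);return s.T[:3,3]+d*(z-s.T[2,3])/d[2]
    def pix(s,p):
        c=s.T[:3,:3].T@(np.asarray(p)-s.T[:3,3]);return (s.K@c/c[2])[:2]
def ray2(va,pa,vb,pb):                                 # point nearest two rays, and miss distance
    D=[];C=[]
    for v,p in((va,pa),(vb,pb)):
        d=v.T[:3,:3]@np.linalg.inv(v.K)@np.array([p[0],p[1],1]);D.append(d/np.linalg.norm(d));C.append(v.T[:3,3])
    t=np.linalg.lstsq(np.c_[D[0],-D[1]],C[1]-C[0],rcond=None)[0]
    a,b=C[0]+t[0]*D[0],C[1]+t[1]*D[1];return (a+b)/2,np.linalg.norm(a-b)
E
python3 - <<'E'
from h import *
t=V("top0")
for n,(u,v,z) in dict(ltab=(197,252,.007),ltip=(270,229,.007),stab=(223,315,.007),stip=(273,304,.007),sstand=(333,157,.006),lstand=(324,197,.006),hinge=(385,240,.008),tape=(467,262,.015),hs=(301,336,.024),shelf=(475,222,.2),clampL=(225,140,.03),spool=(338,100,.05),bottle=(364,342,.1)).items():
    print(n,t.plane(u,v,z),t.P[v,u])
for f in("top0","scene0"):
  a=V(f); P=a.P; m=(np.abs(P[...,0]-.45)<.35)&(np.abs(P[...,1]-.25)<.5)&(P[...,2]<.004); print(f,np.median(P[m][:,2]),m.sum())
E
```

```text
ltab [0.5492 0.3291 0.007 ] [0.5481 0.3287 0.0099]
ltip [0.567  0.1844 0.007 ] [0.5649 0.1844 0.0128]
stab [0.4188 0.2989 0.007 ] [0.4184 0.2987 0.0089]
stip [0.4208 0.2049 0.007 ] [0.4193 0.2047 0.0134]
sstand [0.6931 0.0334 0.006 ] [0.6935 0.0333 0.0052]
lstand [0.6118 0.0687 0.006 ] [0.611  0.0689 0.008 ]
hinge [ 0.5005 -0.0273  0.008 ] [ 0.5012 -0.0277  0.0057]
tape [ 0.4253 -0.1663  0.015 ] [ 0.4297 -0.172  -0.0035]
hs [0.3492 0.1656 0.024 ] [0.3521 0.1655 0.0071]
shelf [ 0.4426 -0.1402  0.2   ] [ 0.4586 -0.158   0.1479]
clampL [0.7615 0.2389 0.03  ] [0.7368 0.2362 0.0748]
spool [0.793 0.003 0.05 ] [0.7939 0.0027 0.0485]
bottle [0.3056 0.0654 0.1   ] [0.3042 0.0665 0.1101]
top0 1.1357851589677281e-05 107291
scene0 -0.0013021684057787364 94139
```

```bash
python3 - <<'E'
from h import *
R=[np.pi,0,np.pi/2]
movep([.62,.05,.22],R);hold(.3);shot("wrist","A")
movep([.48,.24,.16],R);hold(.3);shot("wrist","B")
print(observe()["time_s"],observe()["eef_pos"],V("wristA").T,V("wristB").T)
E
python3 -c "
import cv2,numpy as np
a=cv2.imread('pics/wristA.png');b=cv2.imread('pics/wristB.png')
cv2.imwrite('pics/AB.png',cv2.resize(np.vstack([a,b]),None,fx=.62,fy=.62))"
```

```text
4.2667 [0.4806 0.2394 0.1601] [[ 1.      0.0012 -0.0007  0.6196]
 [ 0.001  -0.9526 -0.3042  0.1272]
 [-0.001   0.3042 -0.9526  0.3627]
 [ 0.      0.      0.      1.    ]] [[ 1.     -0.0011 -0.0009  0.4806]
 [-0.0013 -0.9526 -0.3041  0.316 ]
 [-0.0006  0.3041 -0.9526  0.3029]
 [ 0.      0.      0.      1.    ]]
```

View pics/wristA.png

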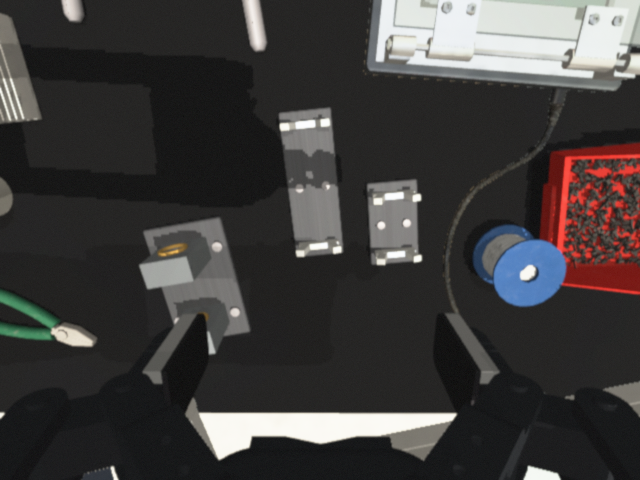

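View pics/wristB.png

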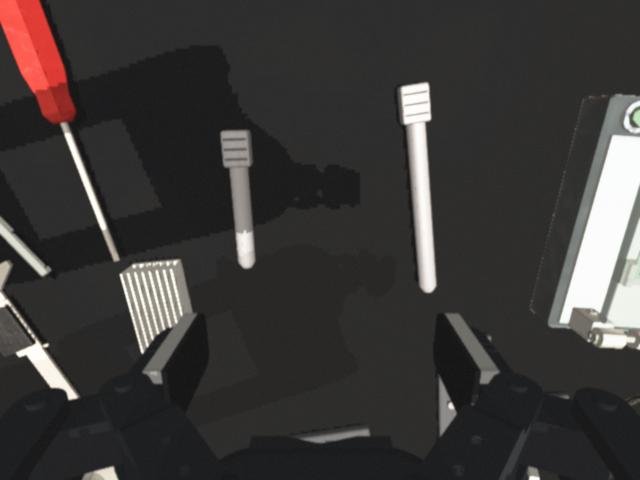

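Wrist A shows the short stand with saddles at (396,196) and (395,256), and the hinge base with its near flange ring at (172,250). Wrist B shows the short pin (tab 236,147; tip 247,265) and the long pin (tab 414,103; tip 428,289). Next I measure them.

```bash
cat >> h.py <<'E'
def pin(v,roi,z=.007,thr=95):          # roi u0,v0,u1,v1: tip, tab end, axis direction on the plane z
    g=cv2.cvtColor(v.im,cv2.COLOR_RGB2GRAY);m=np.zeros(g.shape,np.uint8);u0,v0,u1,v1=roi
    m[v0:v1,u0:u1]=g[v0:v1,u0:u1]>thr
    m=cv2.morphologyEx(m,cv2.MORPH_CLOSE,np.ones((5,5),np.uint8))
    c=max(cv2.findContours(m,cv2.RETR_EXTERNAL,cv2.CHAIN_APPROX_NONE)[0],key=cv2.contourArea)
    m[:]=0;cv2.drawContours(m,[c],-1,1,-1);q=np.argwhere(m)[:,::-1]
    W=np.array([v.plane(a,b,z)[:2] for a,b in q]);d=np.array([0,1.])
    for _ in range(3):                 # centre line of slices
        s=W@d;n=np.array([d[1],-d[0]]);lo,hi=s.min(),s.max();k=np.arange(lo+.006,hi-.006,.003)
        mid=np.array([W[abs(s-a)<.0015].mean(0) for a in k]);f=cv2.fitLine(mid.astype(np.float32),cv2.DIST_L2,0,.01,.01).ravel()
        d=f[:2]*np.sign(f[1]);
    s=(W-f[2:])@d;w=(W-f[2:])@np.array([d[1],-d[0]])
    return f[2:]+d*s.min(),f[2:]+d*s.max(),d,s.max()-s.min(),np.ptp(w)
E
python3 - <<'E'
from h import *
B,A,T,S=V("wristB"),V("wristA"),V("top0"),V("scene0")
for n,rb,rt in(("short",(205,115,270,285),(208,292,282,328)),("long",(385,70,450,305),(180,218,280,266))):
    rs={}
    for nm,v,r in(("wr",B,rb),("top",T,rt)):
        a,b,d,L,w=pin(v,r);rs[nm]=(v,a,b);print(n,nm,"tip",a,"end",b,"yaw",np.arctan2(-d[0],d[1]),"len",L,"w",w)
    for i,k in((1,"tip"),(2,"end")):
        px=[(v,v.pix([*q[i-1],.007])) for v,*q in rs.values()]
        print("  2-view",k,*ray2(*px[0],*px[1]))
for nm,v in(("A",A),("top",T)):
    P=v.P
    m=(abs(P[...,0]-.693)<.05)&(abs(P[...,1]-.034)<.06)&(P[...,2]>.022)&(P[...,2]<.045)
    n,l=cv2.connectedComponents(m.astype(np.uint8))
    print(nm,"saddle blobs");
    for i in range(1,n):
        k=l==i
        if k.sum()>3: print("  ",k.sum(),np.argwhere(k).mean(0)[::-1],P[k].mean(0),P[k][:,2].max())
    for nm2,(x,y,r,z0,z1) in dict(base=(.693,.034,.06,.003,.011),blk=(.5,-.03,.09,.058,.07),plate=(.5,-.03,.09,.005,.011)).items():
        m=(abs(P[...,0]-x)<r)&(abs(P[...,1]-y)<r)&(P[...,2]>z0)&(P[...,2]<z1)
        n,l=cv2.connectedComponents(m.astype(np.uint8))
        for i in range(1,n):
            k=l==i
            if k.sum()>60:
                R=cv2.minAreaRect((P[k][:,:2]*1000).astype(np.float32));print(nm2,k.sum(),R,np.median(P[k][:,2]))
print(np.isfinite(A.P[...,0]).mean())
E
```

```text
short wr tip [0.4205 0.1994] end [0.4174 0.3073] yaw 0.029394941 len 0.10797050548631798 w 0.020559628479656644
short top tip [0.4216 0.2042] end [0.4203 0.3116] yaw 0.012504177 len 0.10736778170399894 w 0.021086854487676825
  2-view tip [0.421  0.2031 0.0138] 0.0027049521753558414
  2-view end [0.4187 0.309  0.0158] 0.0031021107602185486
long wr tip [0.5695 0.1776] end [0.5458 0.3388] yaw 0.14580926 len 0.1629728531926111 w 0.02126577110139815
long top tip [0.5704 0.1824] end [0.5475 0.3427] yaw 0.14191683 len 0.16189042254340086 w 0.02119689533057155
  2-view tip [0.5665 0.1824 0.0173] 0.00020390700312291
  2-view end [0.54   0.338  0.0306] 0.002480032652763498
A saddle blobs
   105 [413.5143 196.1524] [0.6998 0.0623 0.0286] 0.03262474244847574
   84 [378.2024 199.2976] [0.6693 0.0596 0.0292] 0.03276202869692246
   102 [414.6961 256.3333] [0.7049 0.0069 0.0284] 0.03226469201593862
   83 [380.9398 259.1566] [0.6743 0.0043 0.0289] 0.032851720780249005
base 292 ((633.9239501953125, 41.54887771606445), (6.709231853485107, 75.83889770507812), 5.857028484344482) 0.005797271049652469
base
[... 1043 characters left out ...]
616 0.0311] 0.035841418942021974
base 107 ((744.8184814453125, 14.724861145019531), (80.32666015625, 13.908244132995605), 84.52863311767578) 0.006078167943757151
base 688 ((690.6428833007812, 32.99053192138672), (58.69440841674805, 87.03067016601562), 8.002934455871582) 0.0066150088252237005
blk 278 ((504.9642333984375, -60.885955810546875), (40.77324676513672, 24.005542755126953), 10.376235008239746) 0.06436067009945257
blk 278 ((492.49017333984375, 8.086686134338379), (40.51154708862305, 23.247283935546875), 9.70893383026123) 0.06458706620932075
plate 1230 ((499.2403869628906, -24.960289001464844), (79.5761947631836, 125.92694091796875), 11.309030532836914) 0.008370790422264074
0.995859375
```

```bash
cat >> h.py <<'E'
def Y(a): return [np.pi,0,np.pi/2+a]
def st(k=""): o=observe();print(k,"t",round(o["time_s"],2),"tcp",o["eef_pos"],"op",round(o["opening"],4),"F",round(o["grasp_force"],1),"ft",o["ft_force"]);return o
E
python3 - <<'E'
from h import *
gripper_to(.045,40)
movep([.4193,.2404,.06],Y(.027))
print(move_l([.4193,.2404,.004],.1,max_force=8));st("down")
gripper_to(0,40);st("grip")
move_l([.4193,.2404,.12],.25);o=st("lift")
assert o["opening"]>.01
shot("wrist","C")
movep([.6873,.033,.12],Y(.092));hold(.2);st("over");shot("wrist","D")
E
```

```text
False
down t 5.99 tcp [0.4202 0.2406 0.0047] op 0.0449 F 0.0 ft [ 0.8409  0.298  -0.1894]
grip t 6.38 tcp [0.42   0.2407 0.0049] op 0.0123 F 39.2 ft [-0.7688  0.1073  5.949 ]
lift t 7.0 tcp [0.4186 0.2402 0.119 ] op 0.0119 F 39.0 ft [-0.7176 -1.3102 -1.7686]
over t 8.53 tcp [0.6869 0.0344 0.1205] op 0.0119 F 39.0 ft [-0.8816 -0.0025 -0.9874]
```

View pics/wristD.png

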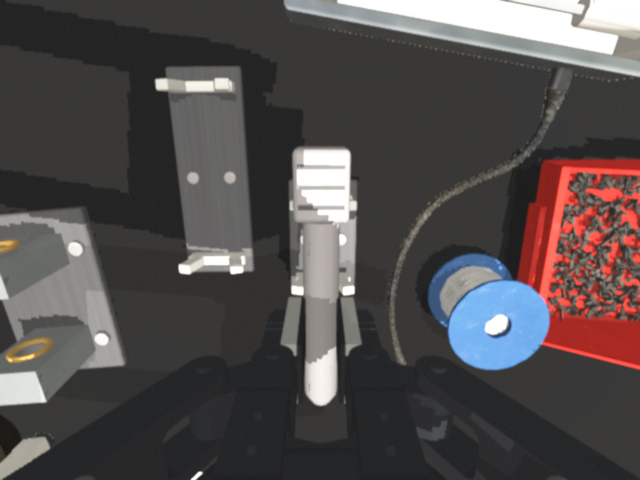

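Wrist D shows the short pin held straight between the fingers, with its tab at (322,185) and tip at (321,395). Its stand lies directly below, at x 290–355. Next I measure the held pin and the stand in this view.

```bash
python3 - <<'E'
from h import *
D=V("wristD");P=D.P
o=np.array([.6869,.0344]);a=.092;R=np.array([[np.cos(a),-np.sin(a)],[np.sin(a),np.cos(a)]])
m=(P[...,2]>.1)&(P[...,2]<.145);m[:, :285]=0;m[:,360:]=0;m[:140]=0;m[300:]=0
n,l=cv2.connectedComponents(m.astype(np.uint8));k=l==np.argmax(np.bincount(l.ravel())[1:])+1
Q=P[k];q=(Q[:,:2]-o)@R
print("tab+shank local x,y ranges",q.min(0),q.max(0),k.sum())
for y in np.arange(.02,.07,.005):
    s=abs(q[:,1]-y)<.0025
    if s.sum()>5: print(round(y,3),"x",(q[s,0].min()+q[s,0].max())/2,"w",np.ptp(q[s,0]),"ztop",np.percentile(Q[s,2],95))
# tip: lowest rows
m2=np.zeros_like(m);m2[370:412,300:345]=(P[370:412,300:345,2]>.1)&(P[370:412,300:345,2]<.145)
Q=P[m2];q2=(Q[:,:2]-o)@R;print("tip",q2.min(0),q2.mean(0),np.percentile(Q[:,2],95))
m=(abs(P[...,0]-.69)<.05)&(abs(P[...,1]-.034)<.06)&(P[...,2]>.022)&(P[...,2]<.045)
n,l=cv2.connectedComponents(m.astype(np.uint8))
for i in range(1,n):
    k=l==i
    if k.sum()>15: print("saddle",k.sum(),np.argwhere(k).mean(0)[::-1],P[k].mean(0),(P[k].mean(0)[:2]-o)@R)
E
```

```text
tab+shank local x,y ranges [-0.0132  0.0094] [0.012  0.0671] 7223
0.02 x -0.0005700377394355109 w 0.013585012276527546 ztop 0.12989530782587502
0.025 x -0.0005613181522148795 w 0.013370563944203778 ztop 0.12992975137195334
0.03 x -0.0003598766915524111 w 0.013671557375917121 ztop 0.12988032892353976
0.035 x -0.0005807128606269466 w 0.013982540501517801 ztop 0.12981470145475513
0.04 x -0.0005821242445563377 w 0.018882539649153096 ztop 0.12988928863142507
0.045 x -0.0004360573776197637 w 0.02003305982603487 ztop 0.13040537685955095
0.05 x -0.0003877563268300348 w 0.01987302748488252 ztop 0.1303552080354103
0.055 x -0.00042588587507727104 w 0.01959644216777018 ztop 0.13048283114613876
0.06 x -0.0004798821788593163 w 0.019998359070315795 ztop 0.13044031229701722
0.065 x -0.0004425247764248824 w 0.019912247655522054 ztop 0.13021927804839722
tip [-0.0075 -0.0392] [-0.0006 -0.0279] 0.12993485572075822
saddle 73 [352.6027 204.3425] [0.7033 0.0624 0.0298] [0.0189 0.0264]
saddle 29 [291.0345 204.6552] [0.666  0.0587 0.0299] [-0.0186  0.0261]
saddle 134 [297.4925 287.1493] [0.674  0.0042 0.0292] [-0.0156 -0.0289]
saddle 180 [345.8667 286.95  ] [0.7055 0.0071 0.0287] [ 0.016  -0.0289]
```

```bash
python3 - <<'E'
from h import *
movep([.688,.0315,.05],Y(.092))
print(move_l([.688,.0315,.020],.06,max_force=8));st("down")
gripper_to(.04,40);hold(.2);st("open")
move_l([.688,.0315,.15],.25)
gripper_to(.06,80)
movep([.6,.08,.2],Y(.12));hold(.2);shot("wrist","E");st()
E=V("wristE");P=E.P
o=np.array([.6873,.0325]);a=.092;R=np.array([[np.cos(a),-np.sin(a)],[np.sin(a),np.cos(a)]])
q=(P[...,:2]-o)@R
m=(abs(q[...,0])<.012)&(abs(q[...,1])<.09)&(P[...,2]>.021)&(P[...,2]<.045)
print(m.sum(),q[m].min(0),q[m].max(0))
for y in np.arange(-.04,.07,.01):
    s=m&(abs(q[...,1]-y)<.003)
    if s.sum()>3: print(round(y,3),(q[s][:,0].min()+q[s][:,0].max())/2,np.percentile(P[s][:,2],95))
E
```

```text
True
down t 9.49 tcp [0.6877 0.0315 0.0198] op 0.0121 F 39.6 ft [-0.7331 -0.5044  4.5928]
open t 10.07 tcp [0.6868 0.0316 0.0187] op 0.0398 F 0.0 ft [-0.4759 -0.0324  0.6367]
 t 11.86 tcp [0.6002 0.0794 0.1989] op 0.0598 F 0.0 ft [-0.0551 -0.1552  0.4911]
1945 [-0.0119 -0.0303] [0.012  0.0663]
-0.03 0.010000690957287773 0.026788119294283597
-0.02 0.00261839621955021 0.029455234970384738
-0.01 0.0024831687663792036 0.029422870579959425
0.0 0.0025791685903401454 0.029220773267070697
0.01 0.0026595906079319035 0.029452600988575595
0.02 0.0024335523658561924 0.029544645076212378
0.03 0.000240924081836188 0.02900385415116279
0.04 0.001452343216655984 0.03159436013229437
0.05 0.0019478812592577215 0.03230696530610688
0.06 0.001901453346713885 0.032301758975891194
```

View pics/wristE.png

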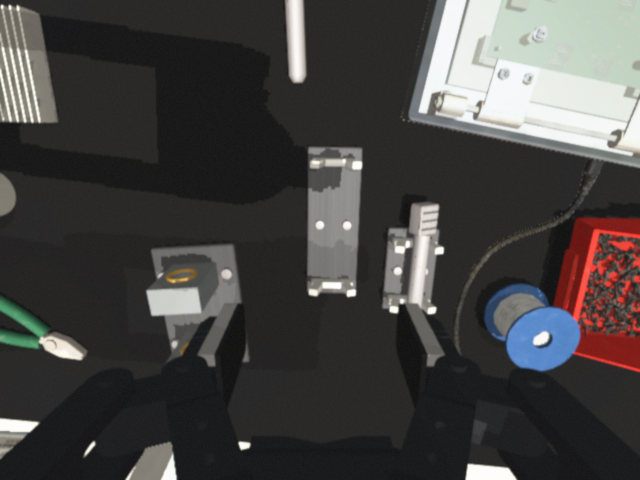

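The short pin lies in both notches: its shank runs from (425,235) to (415,300), its top is at 29.5 mm, and it is centred lengthwise. Next is the long pin by its tab.

```bash
python3 - <<'E'
from h import *
gripper_to(.045,80)
movep([.5479,.3245,.06],Y(.1455))
print(move_l([.5479,.3245,.005],.1,max_force=8));st("down")
gripper_to(0,80);st("grip")
move_l([.5479,.3245,.12],.2);o=st("lift")
assert o["opening"]>.012
c=np.array([.4987,-.0283]);d=np.array([-np.sin(.179),np.cos(.179)])
p=c+d*.225
movep([*p,.12],Y(.179))
movep([*p,.040],Y(.179));hold(.4);st("pre");shot("wrist","F")
E
```

```text
False
down t 13.97 tcp [0.5481 0.3245 0.005 ] op 0.0452 F 0.0 ft [ 0.5527  0.3848 -0.0359]
grip t 14.32 tcp [0.5488 0.325  0.0063] op 0.0173 F 78.9 ft [-1.5137  0.3394  6.0157]
lift t 15.05 tcp [0.547  0.3241 0.1186] op 0.0177 F 78.3 ft [-0.5303  0.1373 -1.2645]
pre t 16.55 tcp [0.4595 0.1934 0.0412] op 0.0173 F 78.4 ft [-0.1383 -0.906  -0.5451]
```

View pics/wristF.png

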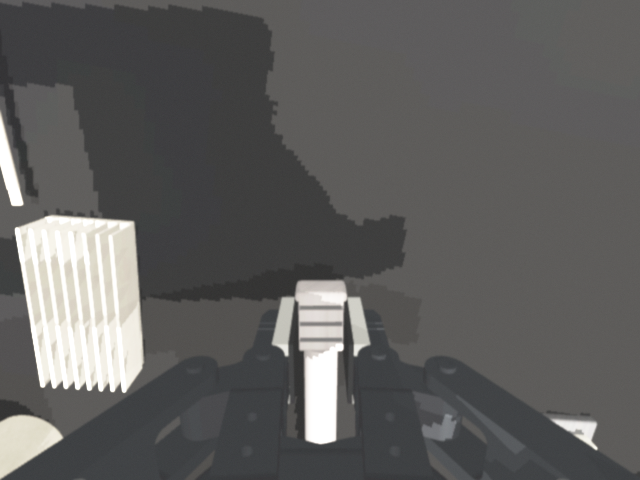

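Wrist F shows the tab squarely gripped at (321,315), but the tip is hidden behind the gripper. I use the top and scene cameras for the tip and bore.

```bash
python3 - <<'E'
from h import *
shot("top","G");shot("scene","G")
F=V("wristF");P=F.P;o=np.array([.4595,.1934]);a=.179;R=np.array([[np.cos(a),-np.sin(a)],[np.sin(a),np.cos(a)]])
q=(P[...,:2]-o)@R
box=np.zeros(P.shape[:2],bool);box[285:440,297:346]=1
m=box&(P[...,2]>.03)&(P[...,2]<.06)
for y in np.arange(-.05,.02,.006):
    s=m&(abs(q[...,1]-y)<.003)
    if s.sum()>8: print(round(y,3),"x",(q[s][:,0].min()+q[s][:,0].max())/2,np.ptp(q[s][:,0]),"z",np.percentile(P[s][:,2],90))
print("tab end",q[m][:,1].max())
# external views: shank & blocks in hinge frame
c=np.array([.4987,-.0283])
for n in("topG","sceneG"):
    v=V(n);P=v.P;q=(P[...,:2]-c)@R
    m=(abs(q[...,0])<.02)&(q[...,1]>.055)&(q[...,1]<.19)&(P[...,2]>.033)&(P[...,2]<.06)
    k=m
    print(n,k.sum(),"tip y",np.nanmin(q[k][:,1]) if k.any() else None)
    for y in np.arange(.06,.19,.01):
        s=k&(abs(q[...,1]-y)<.005)
        if s.sum()>4: print("  ",round(y,3),"x",(q[s][:,0].min()+q[s][:,0].max())/2,np.ptp(q[s][:,0]),"ztop",np.percentile(P[s][:,2],92))
    for nm,y0 in(("near",.035),("far",-.035)):
        s=(abs(q[...,0])<.03)&(abs(q[...,1]-y0)<.02)&(P[...,2]>.058)&(P[...,2]<.07)
        r=cv2.minAreaRect((q[s]*1000).astype(np.float32));print(nm,s.sum(),r,np.median(P[s][:,2]))
    g=v.im
    u,w=v.pix([*(c+R@[0,.06]),.04]).astype(int);s=110 if n=="sceneG" else 80
    cr=g[w-s:w+s,u-s:u+s];cv2.imwrite(f"pics/{n}c.png",cv2.resize(cr,(560,560),interpolation=2)[:,:,::-1]);print(u,w,s)
E
python3 -c "
import cv2,numpy as np
cv2.imwrite('pics/Gc.png',cv2.resize(np.hstack([cv2.imread('pics/topGc.png'),cv2.imread('pics/sceneGc.png')]),(800,400)))"
```

```text
-0.05 x -0.0007608500523237096 0.013357483560238081 z 0.048828769174412465
-0.044 x -0.0005337680385969399 0.013636232283018305 z 0.048935274278114026
-0.038 x -0.0005124758935764868 0.013508902124197916 z 0.04884940396325027
-0.032 x -0.0007752380610185411 0.01387270991682832 z 0.0489825261009794
-0.026 x -0.0007771560095612353 0.013655400297291776 z 0.04895962948378203
-0.02 x -0.0007818622397252565 0.013480730236315871 z 0.0489761166227795
-0.014 x -0.0005298575476057055 0.017359380421325683 z 0.04906163065193467
-0.008 x -0.0005606952671129845 0.01740817836173295 z 0.05004794577364567
-0.002 x -0.0005652759359010048 0.017367917122649623 z 0.050477380601537176
0.004 x -0.0005912649894971173 0.017411986160794545 z 0.05009406866935565
0.01 x -0.00012585625000861248 0.01910165830029848 z 0.0499424233206891
0.016 x -0.0005558036405950793 0.01871709685879366 z 0.04847574321372775
tab end 0.014582032333562063
topG 11 tip y 0.08103066364396945
   0.08 x 7.5130241137489825e-06 0.011317515417627199 ztop 0.04911949178478331
near 276 ((0.5390491485595703, 36.738460540771484), (22.97678756713
[... 685 characters left out ...]
175 ztop 0.04702030075365916
   0.14 x -0.0024069938711436673 0.010105918463061435 ztop 0.04693708905784344
   0.15 x -0.0023367604936162132 0.010400567607249575 ztop 0.047172044447092866
   0.16 x -0.0026088719363599527 0.010926929665272382 ztop 0.0471943415754976
   0.17 x -0.002659918955525401 0.011253431136529973 ztop 0.0473327600441996
   0.18 x -0.0015294703935789388 0.011500768695127242 ztop 0.047733456869969534
near 178 ((-0.07681083679199219, 37.30527114868164), (41.38021469116211, 24.461183547973633), 0.5619677901268005) 0.06256081981015951
far 163 ((-0.4324684143066406, -33.767127990722656), (26.05272102355957, 43.40602493286133), 88.50494384765625) 0.06245538575877996
372 235 110
```

View pics/Gc.png

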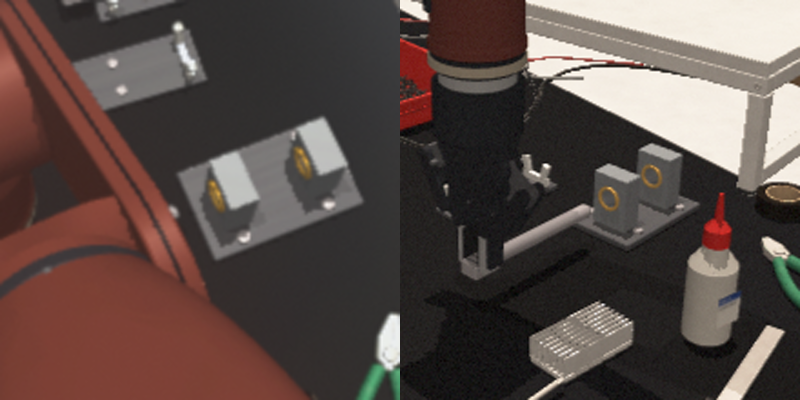

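The crops show the pin level, its tip just short of the near brass flange and in line with both bores. The measurements put it about 0.7 mm off in x and 1.5 mm high, so I correct that and insert to the gap.

```bash
cat >> h.py <<'E'
HC=np.array([.4987,-.0283]);HD=np.array([-np.sin(.179),np.cos(.179)]);HE=np.array([np.cos(.179),np.sin(.179)])
def hp(y,x=.0007,z=.0385): return [*(HC+HD*y+HE*x),z]
def loc(o):
    q=np.array(o["eef_pos"][:2])-HC;f=o["ft_force"];return "local x %.4f y %.4f z %.4f"%(q@HE,q@HD,o["eef_pos"][2]),"f",f[:2]@HE,f[:2]@HD,f[2]
E
python3 - <<'E'
from h import *
move_l(hp(.225),.05);hold(.3);print(loc(observe()))
for y in(.195,.18,.165,.147):
    s=move_l(hp(y),.05,max_force=10);hold(.15);print(y,s,loc(observe()))
    if s: break
print(observe()["time_s"]);shot("scene","H");shot("top","H");hold(.2)
E
```

```text
('local x 0.0007 y 0.2250 z 0.0385', 'f', np.float64(1.1713163001475482), np.float64(-0.21605852318153293), np.float64(-0.5119241565574622))
0.195 False ('local x 0.0007 y 0.1952 z 0.0385', 'f', np.float64(-0.38786551304994193), np.float64(1.1852502330014467), np.float64(-1.8946992653870895))
0.18 False ('local x 0.0007 y 0.1800 z 0.0385', 'f', np.float64(-0.20653501264610058), np.float64(-0.06237016906363951), np.float64(-1.6314601369662178))
0.165 False ('local x 0.0007 y 0.1650 z 0.0385', 'f', np.float64(-0.46914058066610625), np.float64(-0.305497268302064), np.float64(-0.784339339781074))
0.147 False ('local x 0.0007 y 0.1471 z 0.0385', 'f', np.float64(-0.5150211388076444), np.float64(-0.3643098128649381), np.float64(-0.24884734647459006))
20.0083
```

```bash
python3 - <<'E'
from h import *
R=np.c_[HE,HD]
for n in("topH","sceneH"):
    v=V(n);P=v.P;q=(P[...,:2]-HC)@R
    for nm,y0,y1 in(("gap",-.02,.022),("out",.052,.14)):
        m=(abs(q[...,0])<.015)&(q[...,1]>y0)&(q[...,1]<y1)&(P[...,2]>.03)&(P[...,2]<.055)
        if m.sum()>5:
            print(n,nm,m.sum(),"y",q[m][:,1].min(),q[m][:,1].max(),"x",q[m][:,0].min(),q[m][:,0].max(),"ztop",np.percentile(P[m][:,2],95))
            for y in np.arange(y0+.005,y1,.01):
                s=m&(abs(q[...,1]-y)<.005)
                if s.sum()>4: print("   ",round(y,3),"x",q[s][:,0].min(),q[s][:,0].max(),"z",np.percentile(P[s][:,2],95))
v=V("sceneH");u,w=v.pix([*HC,.04]).astype(int);cr=v.im[w-60:w+60,u-90:u+70]
cv2.imwrite("pics/Hc.png",cv2.resize(cr,(800,600),interpolation=cv2.INTER_CUBIC)[:,:,::-1])
E
```

```text
topH gap 16 y -0.019886013940130332 -0.018062526346123965 x -0.011688118317378624 0.011186125093353386 ztop 0.0529027741125111
    -0.015 x -0.011688118317378624 0.011186125093353386 z 0.0529027741125111
sceneH gap 20 y -0.019897992893899596 -0.016163780225110336 x -0.011596774280558568 0.011369220215563976 ztop 0.04965477186370002
    -0.015 x -0.011596774280558568 0.011369220215563976 z 0.04965477186370002
sceneH out 231 y 0.05242605715571481 0.13953683674020706 x -0.012793827662919116 0.012059865166637025 ztop 0.04560922413970708
    0.057 x -0.011611372810190318 0.003963098078289311 z 0.044940243736578275
    0.067 x -0.006896912802545942 0.00414352440968073 z 0.045297334328003425
    0.077 x -0.006452037331586674 0.0035378087513323673 z 0.045457938840144006
    0.087 x -0.007410780385176929 0.003014022995330923 z 0.04553203432845187
    0.097 x -0.006915869424528734 0.004198275640830199 z 0.045110111646410544
    0.107 x -0.007176800648344245 0.0034939170898678215 z 0.04547742545248198
    0.117 x -0.007807225753473709 -8.850763996868423e-06 z 0.044307497715311686
    0.137 x -0.012793827662919116 0.012059865166637025 z 0.0529506132514278
```

View pics/Hc.png

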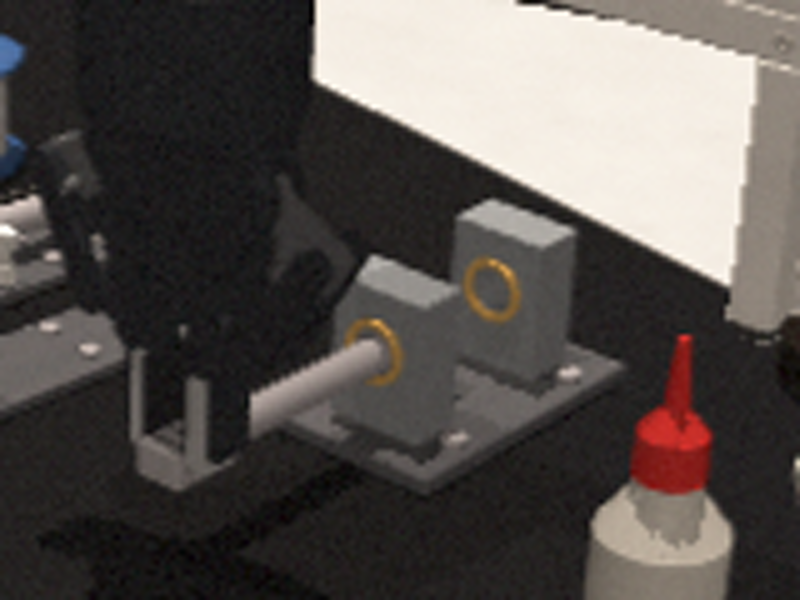

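The crop shows the pin inside the near ring (373,350), perhaps slightly low, and no contact force is felt. I raise it 0.5 mm and go on through the far bushing under a force guard.

```bash
python3 - <<'E'
from h import *
z=.039
move_l(hp(.145,z=z),.05);hold(.2);print(loc(observe()))
for y in(.128,.119,.11,.1,.092,.084):
    s=move_l(hp(y,z=z),.04,max_force=8);hold(.2);o=observe();print(y,s,loc(o),o["torque"])
    if s: break
print(st()["time_s"]);shot("scene","I")
v=V("sceneI");P=v.P;q=(P[...,:2]-HC)@np.c_[HE,HD]
m=(abs(q[...,0])<.015)&(P[...,2]>.03)&(P[...,2]<.055)
for y in np.arange(-.08,.08,.01):
    s=m&(abs(q[...,1]-y)<.005)
    if s.sum()>4: print("   ",round(y,3),s.sum(),"x",q[s][:,0].min(),q[s][:,0].max(),"z",np.percentile(P[s][:,2],95))
u,w=v.pix([*HC,.04]).astype(int);cr=v.im[w-60:w+60,u-90:u+70]
cv2.imwrite("pics/Ic.png",cv2.resize(cr,(800,600),interpolation=cv2.INTER_CUBIC)[:,:,::-1])
E
```

```text
('local x 0.0007 y 0.1450 z 0.0390', 'f', np.float64(-0.22197844611634812), np.float64(-0.16085812574053462), np.float64(-0.818104997008682))
0.128 False ('local x 0.0007 y 0.1281 z 0.0390', 'f', np.float64(0.2294209610332018), np.float64(0.5540794713864576), np.float64(-1.4605133263993877)) [ 0.0424 -0.0494 -0.0639]
0.119 False ('local x 0.0007 y 0.1190 z 0.0390', 'f', np.float64(-0.7119585879441312), np.float64(-0.7168298208053754), np.float64(-1.7602743782790105)) [ 0.0337  0.0599 -0.1049]
0.11 False ('local x 0.0007 y 0.1100 z 0.0390', 'f', np.float64(-0.34210918072234714), np.float64(0.3385260221193183), np.float64(-0.549381651416755)) [ 0.0445 -0.0058  0.0207]
0.1 False ('local x 0.0006 y 0.1001 z 0.0390', 'f', np.float64(0.44129893292885886), np.float64(0.03846046294642069), np.float64(-0.5417240732482378)) [ 0.0783 -0.0106  0.0064]
0.092 False ('local x 0.0007 y 0.0920 z 0.0390', 'f', np.float64(-0.37096247958756123), np.float64(0.4103027945597915), np.float64(-0.8053419450856844)) [ 0.0236  0.0529 -0.035 ]
0.084 False ('local x 0.0007 y 0.0840 z 0.0390', 'f', np.float64(-0.38363126499636085), np.float64(-0.8317930449105723), np.float64(-0.8934178029632804)) [ 0.0042 -0.0302 -0.0371]
 t 24.38 tcp [0.4844 0.0545 0.039 ] op 0.0173 F 78.4 ft [-0.2294 -0.8868 -0.8934]
24.3833
    -0.03 13 x -0.01493032898023814 0.01317088271566549 z 0.05377976608786126
    -0.02 118 x -0.014954049241263541 0.014856192724654296 z 0.054072721233039224
    -0.01 26 x -0.007733900031735634 0.003306043545443353 z 0.045700021327486226
    -0.0 23 x -0.008661420750716667 0.0013142393362200926 z 0.04494488521762788
    0.05 94 x -0.014937590864871517 0.0032392640422177275 z 0.05320769545620691
```

View pics/Ic.png

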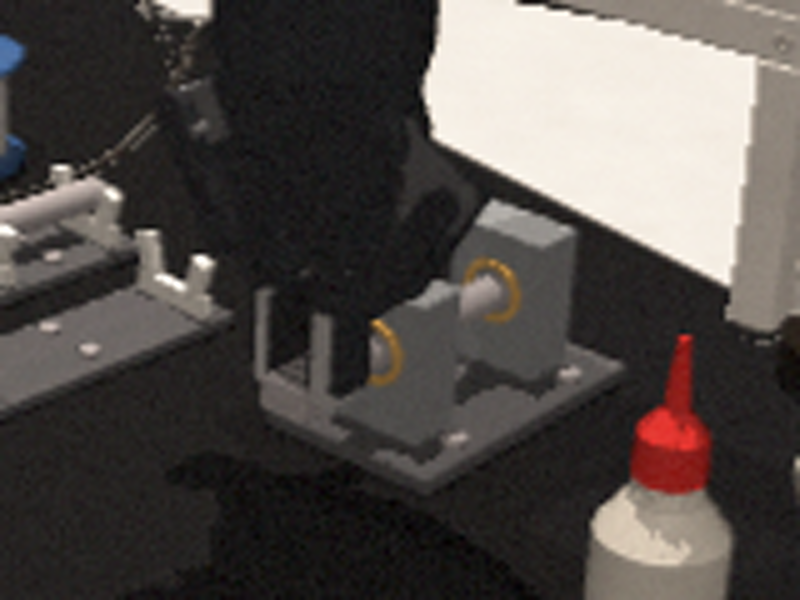

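The crop shows the pin through both rings with negligible side force. The tip works out to y ≈ -60 mm in the base frame, about 15 mm out, and the short pin still lies in its stand.

```bash
python3 - <<'E'
from h import *
hold(.3);st();print(job_done())
E
```

```text
t 24.73 tcp [0.4844 0.0545 0.039 ] op 0.0172 F 78.4 ft [ 0.8604 -0.071  -0.2158]
the job is handed in; nothing more can be done
None
```

I handed the job in at 24.7 s: the short pin rests let go in its stand, and the long pin is through both bushings with its tip about 15 mm out (worked out from the arm position, as the tip itself wasn't visible), held by its tab at about 78 N with almost no force from the hinge base; the judge's result was not shown.

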